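# Set the travel stop of a binding box lid

## Robot

A 6-joint arm with a two-finger parallel gripper is mounted at the origin on the work surface. World frame = base frame: x ahead of the robot, y to its left, z up, the work surface at z = 0. Lengths are in m, angles in rad, forces in N, time in s.
With the tool pointing down it reaches from about 0.325 to 0.775 m from the base axis. Payload 5.5 kg.
Tool frame: the origin (TCP) lies at the centre of the arm's flange, where the gripper is bolted on; the fingertips stand 182 mm ahead of it and the grasp point (between the pads) lies 163 mm ahead of it (grasp_offset is the distance from the TCP to the grasp point, in m); z points along the fingers, x is the direction in which the jaws open and shut, and the axes are right-handed (so a half turn about z gives the same grasp; the last joint's range is limited). The gripper opens to 88 mm and grips with 3 to 60 N. Pads are 20 mm wide; open, the fingers measure 115 mm over their backs; the gripper's body (75 mm by 178 mm) begins 61 mm behind the grasp point.
Start: joints at [-1.207, 0.091, 1.231, -0, 1.82, -0.057], TCP at [0.245, -0.548, 0.405] pointing down, gripper open.
Joint ranges: [-2.87, 2.87], [-0.86, 2.18], [0.17, 2.46], [-1.51, 4.65], [0.06, 2.69], [-2.65, 2.65]. Speed limits (rad/s): [2.57, 2.57, 3.01, 3.14, 3.14, 3.14].

## Interface

Orientations are given as a rotation vector (axis times angle).
In Python, from rig import observe, grab_frame, get_calibration, close_job, find_in, landmark_of, grasp_offset gives the robot as it stands. The module is installed in compiled form; this text tells all that it offers.
- The arm moves only by the tool drive_tool, never from a script. Its argument "targets" is a list of rows, each an object of numbers: "tx", "ty", "tz": the shift along the tool's x, y, z in mm; "rx", "ry", "rz": the turn, a rotation vector about the tool's x, y, z in degrees; "grip": the finger opening in mm, from 0 to 87.8. In form: [{"tx": .., "ty": .., "tz": .., "rx": .., "ry": .., "rz": .., "grip": ..}, ...]. A call has 1 to 12 rows; each row shifts and turns the commanded pose from where the row before left it, along the tool's axes as they then stand; what a row does not reach is not made up. A row lasts 1/12 s, in which the tool goes at most 41.7 mm and 7.16 degrees, less where a joint would pass 70% of its speed; a pose out of reach is approached as far as the arm can. A call with a gripper value outside its range is refused whole. The fingers move at their own pace and stop on an object; the grip force is fixed at half the most. Time passes only in rows, so rows that do not move let the fingers close. It gives the time, the measured TCP pose, the force and the opening at its end, in the units of the state.
- observe(): the state, without advancing time (a new reading comes with each control period).
- grab_frame(name): name is "scene" or "top" or "wrist"; returns (picture, depth): 384x512x3 uint8, red, green, blue; 384x512 float32, m along the optical axis (not along the pixel's ray), 0 where there is no reading.
- get_calibration(name): a dict with "intrinsics" (3x3 intrinsics, pixels), "position" and "rotation" of the camera in the world. Camera axes: x right, y down, z forward; pixel columns grow to the right and rows downward; lengths in m; the calibration is good to about 2 mm. A picture is of the moment at which its call begins: read the wrist's pose just before it. get_calibration takes no time and is no camera call; for the wrist camera it gives the pose at the moment of the call.
- close_job(): hands the job in, once; it reports no verdict.
Trained networks look in the newest picture that a camera, given by its name, has taken for a name from the list of things; names that differ only in an ending like _2 or _b are one class to them, and where a whole thing is asked for, a point or a joint stands for the part that bears it (a point fixed in the world has none). Each returns a list of dicts, best first, with "conf" (0 to 1); they miss things now and then, are a little off and sometimes report something else, mostly with a low value. They report only what shows in the picture. A call takes as long as a camera call.
- find_in(camera, label): "location" ([x, y, z] in m, in the coordinates of the camera as it stood for that picture, good to about 4 mm: the middle of the surface that is visible of it).
- landmark_of(camera, label): "location" ([x, y, z] in m, in the coordinates of the camera as it stood for that picture, good to about 4 mm: a listed point, or the origin of a listed thing).
The state is a dict: "time_s": time; "joint_positions": joint angles; "qvel": joint speeds; "effort": joint torques, N m; "eef_pos": TCP position; "eef_rot": TCP orientation; "wrist_force": force on the tool from outside, world axes, zero at the start; "torque": the same for the moment, N m; "finger_gap": finger opening in m.
Only numpy, scipy, OpenCV 4.12 (cv2) and the standard library are available. Lean on these libraries where they do the work, as an engineer would, in place of code of your own. Each camera call takes 0.05 s, during which the arm holds its last target. There are 200 camera calls.

## Task

The sliding lid of the plywood accessory box has begun to bind somewhere on its way shut. Slide it gently towards the red travel stop until you feel it bind firmly (about 10 N on the pull; never force it with more than 15 N) and leave it sitting there; then run the stop back until it rests against the lid's end cleat, without shoving the lid out of the tight spot, and do not move the stop at any other time. Finally draw the lid back a finger's width (15 to 20 mm) from the stop so that it runs free again, let go, and leave the things around the box alone.

Things in the scene. Friction and masses are not known exactly. Their poses are not given: they have to be found in the camera images.
- box: Plywood box on the desk, fixed, 200 (x) x 460 (y) x 78 mm high, with an aluminium channel 14 mm high on each long edge (channel tops 92 mm above the desk). Origin: centre of its underside. Its y axis is the direction of the track: +y closes the lid, towards the stop; x is across, z up.
- rail: Aluminium channel on the box's +x long edge, 26 mm wide, T-slot in its top. Origin: middle of its top face, 91 mm along x from the box's centre line, 92 mm above the desk; axes as the box. A runner of the lid slides inside it. At one hidden, unseen place its lip pinches that runner: the lid starts to bind with its leading edge anywhere from 55 to 140 mm along +y past the box's middle.
- lid: Plywood lid 164 (x) x 220 (y) x 8 mm, 0.45 kg, sliding along the box's y in the channels; axes as the box. Origin: centre of its underside, 80 mm above the desk. Leading edge 110 mm along +y, at the start 0 to 30 mm past the box's middle. Runs free at about 4.5 N; in the tight spot the push grows by about 0.85 N per mm. Let go there, it stays pinched; pushed back with 4 to 5 N it comes out.
- lid_pull (a point): Middle of the dark wooden pull that stands on the lid's centre: a block 64 (x) x 16 (y) x 36 mm high, its foot on the lid at 88 mm and its top at 124 mm above the desk; this point is half-way up (106 mm). Nothing else stands on the lid within 95 mm along y.
- lid_edge (a point): Point on the leading (+y) face of the lid's end cleat, a wooden strip 100 (x) x 8 (y) x 18 mm high at the lid's leading edge, centred on the lid; this point is 40 mm along +x from the middle, 101 mm above the desk. The face that the stop's lug meets.
- stop: Red plastic travel stop held by friction in the T-slot of the rail (about 1.5 N moves it along y, and it stays where it is left). Origin: centre of the foot of its upright block, on the rail's top, 92 mm above the desk; axes as the box. From the block a lug 48 mm long, 10 mm thick, 15 mm high reaches over the lid's path towards -x.
- stop_grip (a point): Centre of the stop's upright block, 26 (x) x 18 (y) x 42 mm high, on the rail (block foot 92.5 mm, top 134 mm above the desk); this point is 24 mm above the rail's top, 116 mm above the desk. Starts at least 25 mm beyond any place where the lid can be bound.
- stop_face (a point): Point on the -y face of the stop's lug, which meets the lid's cleat: 51 mm towards -x and 9 mm towards -y from the stop's origin, 101 mm above the desk. Its y measured in lid_edge's axes is the gap between stop and lid.
- handheld_mid (a point): Black handheld radio lying on the desk beside the box, 56 x 115 x 34 mm and a 100 mm aerial; bystander. This point is the middle of its body, half-way up.
- pen_mug: White mug of pens, 72 mm across, 90 mm high (pens to 140 mm), standing beside the box; bystander. Origin: centre of its underside.
- desk_mic: Black desk microphone, base 130 x 100 x 28 mm, gooseneck and ball to 210 mm high, off the box's -y end; bystander. Origin: centre of its underside.

How it is judged:
By the outcome, as a careful person would: the job done as asked, in the order asked, and still so for the second after the job is handed in, with the robot touching nothing.
It also fails if it takes over 64 s, if anything falls off the work surface, if the arm or the gripper's body presses on something with over 40 N, if the wrist force passes 120 N, or if a joint passes its speed limit or range.

## Working session

There is one attempt and no reset: what is moved stays moved. The work goes in short steps, Python scripts to look and compute and a tool call to move; the robot and the scene stay as the last step left them, time stands still between calls to the robot, and variables do not carry over. Pictures are saved under pics/ and viewed, about 8 in all and at most 12, crops included, and the job is handed in when it is done.

Besides the shell and the picture viewer there is one more tool, called after "Request:" as name(argument=value, ...) on one line, values as JSON. drive_tool: Moves the arm, as the interface text tells. Its arguments: {"type":"object","properties":{"targets":{"type":"array"}},"required":["targets"]}

```bash
mkdir -p pics
cat > h.py <<'E'
import numpy as np, cv2
from rig import *
def world(cam,p):
    c=get_calibration(cam); return np.array(c["rotation"])@np.array(p)+np.array(c["position"])
def lm(cam,n,f=landmark_of):
    r=f(cam,n)
    return [(np.round(world(cam,d["location"])*1000,1).tolist(),round(d["conf"],2)) for d in r[:2]]
def save(cam,fn):
    im,d=grab_frame(cam); cv2.imwrite("pics/"+fn,im[:,:,::-1]); return im,d
E
python3 - <<'E'
from h import *
s=observe(); print(s["eef_pos"],s["eef_rot"],s["wrist_force"],s["finger_gap"],s["time_s"],grasp_offset)
ims=[]
for c in ["scene","top"]:
    im,d=save(c,c+"1.png"); ims.append(im)
    print(c,get_calibration(c)["position"])
    for n in ["box","rail","lid","lid_pull","lid_edge","stop","stop_grip","stop_face","handheld_mid","pen_mug","desk_mic"]:
        print(n,lm(c,n))
print(observe()["time_s"])
E
```

```text
[ 0.24510672 -0.54771788  0.40349963] [-2.63543672e+00  1.70788251e+00  2.48001411e-03] [0.04566076 0.30197943 0.3023453 ] 0.08734787840118038 0.0 0.1633
scene [ 1.0434089  -0.63751262  0.82683213]
box [([1495.5, -185.5, 1278.9], 0.79)]
rail [([1301.9, -379.0, 1085.3], 0.96), ([1187.3, -493.6, 970.7], 0.43)]
lid [([1564.6, -116.3, 1348.0], 0.89)]
lid_pull [([1090.0, -591.0, 873.4], 0.62), ([1572.5, -108.5, 1355.9], 0.58)]
lid_edge [([1420.9, -260.0, 1204.3], 0.86)]
stop [([1183.6, -497.3, 967.1], 0.89)]
stop_grip [([1194.0, -486.9, 977.4], 0.64)]
stop_face [([1311.1, -369.8, 1094.5], 0.64)]
handheld_mid [([1080.6, -600.3, 864.1], 0.91), ([1556.4, -124.5, 1339.8], 0.18)]
pen_mug [([1168.6, -512.3, 952.0], 0.95), ([1297.8, -383.1, 1081.2], 0.53)]
desk_mic [([1559.2, -121.7, 1342.7], 0.82)]
top [ 0.49825973 -0.11892319  0.85294272]
box [([720.1, 102.9, 1074.8], 0.71)]
rail [([558.8, -58.4, 913.5], 0.82)]
lid [([506.9, -110.3, 861.5], 0.65)]
lid_pull [([497.7, -119.5, 852.4], 0.88)]
lid_edge [([686.8, 69.6, 1041.5], 0.85)]
stop [([1038.5, 421.3, 1393.1], 0.78)]
stop_grip [([1030.9, 413.7, 1385.5], 0.67)]
stop_face [([1113.2, 496.1, 1467.9], 0.78)]
handheld_mid [([357.2, -260.0, 711.9], 0.93), ([547.2, -70.0, 901.9], 0.71)]
pen_mug [([-20.3, -637.5, 334.4], 0.7)]
desk_mic [([-195.8, -813.0, 158.9], 0.97), ([366.7, -250.5, 721.4], 0.4)]
1.2
```

The calibration rotation is a rotation vector, so I'll fix the helper and look at the pictures.

```bash
sed -i 's/^from rig import \*/from rig import *\nfrom scipy.spatial.transform import Rotation as R/; s/np.array(c\["rotation"\])@np.array(p)/R.from_rotvec(c["rotation"]).apply(p)/' h.py
python3 - <<'E'
from h import *
for c in ["scene","top"]:
    im,d=save(c,c+"2.png"); k=get_calibration(c); print(k["rotation"],k["intrinsics"])
    np.save(c+"_d.npy",d)
    for n in ["box","rail","lid","lid_pull","lid_edge","stop","stop_grip","stop_face","handheld_mid","pen_mug","desk_mic"]:
        print(n,lm(c,n))
print(observe()["time_s"])
E
```

```text
[-2.23174643 -0.84999344  0.35781468] [[465.45650358   0.         256.68356462]
 [  0.         465.45650358 200.47736872]
 [  0.           0.           1.        ]]
box [([488.6, -57.0, -3.9], 0.74), ([556.9, 160.7, 115.0], 0.54)]
rail [([583.7, -43.4, 90.2], 0.59)]
lid [([500.5, -141.5, 79.1], 0.75)]
lid_pull [([501.6, -144.4, 103.7], 0.9)]
lid_edge [([529.9, -26.5, 106.0], 0.95)]
stop [([556.2, 160.5, 93.1], 0.52)]
stop_grip [([559.1, 160.1, 117.6], 0.6)]
stop_face [([505.5, 146.3, 101.6], 0.65), ([502.8, -144.9, 101.0], 0.58)]
handheld_mid [([671.6, -40.1, 16.7], 0.69)]
pen_mug [([689.7, -201.9, -1.3], 0.74), ([501.3, -141.7, 79.0], 0.16)]
desk_mic [([590.3, -388.6, 0.6], 0.68)]
[-2.13301862  2.15814789 -0.08490749] [[348.62496117   0.         254.19833872]
 [  0.         348.62496117 190.59889926]
 [  0.           0.           1.        ]]
box [([673.1, -39.0, 17.0], 0.41)]
rail [([582.5, -40.0, 93.9], 0.8)]
lid [([504.9, -138.8, 79.6], 0.76)]
lid_pull [([505.8, -144.5, 103.9], 0.84), ([533.4, -26.3, 100.4], 0.7)]
lid_edge [([534.1, -26.1, 100.9], 0.61), ([586.1, -381.2, -0.1], 0.22)]
stop [([560.8, 165.4, 91.6], 0.51)]
stop_grip [([564.3, 162.4, 118.5], 0.6), ([587.4, -385.0, 3.4], 0.53)]
stop_face [([511.0, 150.6, 98.2], 0.75), ([508.2, -139.3, 78.5], 0.61)]
handheld_mid [([675.0, -39.8, 18.0], 0.69), ([506.7, -142.4, 106.1], 0.25)]
pen_mug []
desk_mic [([585.8, -381.6, -1.6], 0.78)]
2.4
```

View pics/top1.png

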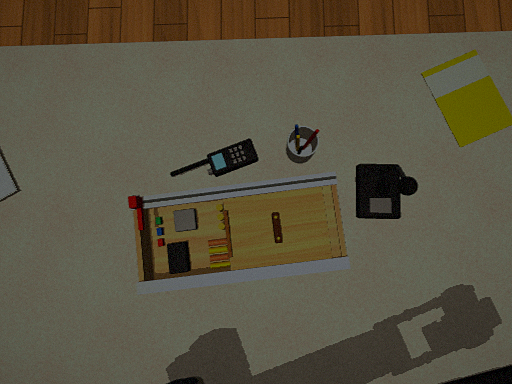

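View pics/scene1.png

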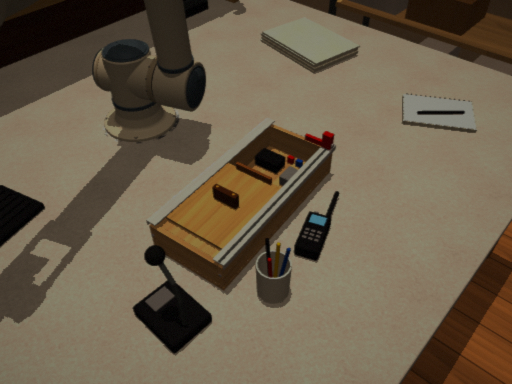

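```bash
cat >> h.py <<'E'
def cloud(cam,d):
    k=get_calibration(cam); K=np.array(k["intrinsics"]); v,u=np.nonzero(d>0); z=d[v,u]
    p=np.c_[(u-K[0,2])/K[0,0]*z,(v-K[1,2])/K[1,1]*z,z]
    return (R.from_rotvec(k["rotation"]).apply(p)+k["position"])*1000
E
python3 - <<'E'
from h import *
for c in ["top","scene"]:
    P=cloud(c,np.load(c+"_d.npy"))
    def near(x,y,r,z0,z1): return P[(np.hypot(P[:,0]-x,P[:,1]-y)<r)&(P[:,2]>z0)&(P[:,2]<z1)]
    q=near(500,-50,290,87,97)
    q=q[(q[:,0]+ .1*q[:,1]>540)|(q[:,0]+.1*q[:,1]<435)]
    (rc,sz,a)=cv2.minAreaRect(q[:,:2].astype(np.float32)); print(c,"channels",rc,sz,a,len(q))
    for side in (1,-1):
        s=q[(q[:,0]+.1*q[:,1]-488)*side>0]; 
        if len(s)>30:
            f=np.polyfit(s[:,1],s[:,0],1); print(" side",side,np.degrees(np.arctan(f[0])),np.polyval(f,[-150,150]),s[:,1].min(),s[:,1].max(),len(s))
    for n,x,y,r,z0,z1 in [("pull",503,-144,45,112,130),("stop",560,162,30,124,140)]:
        q=near(x,y,r,z0,z1); print(n,len(q),q.mean(0) if len(q) else 0, cv2.minAreaRect(q[:,:2].astype(np.float32)) if len(q) else 0)
E
```

```text
top channels (551.18212890625, -48.18650817871094) (322.4683532714844, 459.9566345214844) 6.600231647491455 7174
 side 1 -6.945834743796168 [595.71755513 559.17003785] -273.6455639948163 181.3299091427611 3695
 side -1 -7.767215824025137 [421.13155677 380.21153348] -294.6672961332564 163.50764009766954 3479
pull 236 [ 505.31972249 -139.871602    123.46879349] ((505.52728271484375, -139.85093688964844), (63.109413146972656, 15.966621398925781), 6.4092631340026855)
stop 114 [562.03150669 161.0792965  133.05537891] ((562.3446044921875, 162.29367065429688), (26.134437561035156, 17.339927673339844), 8.2813720703125)
scene channels (546.694091796875, -49.38995361328125) (326.62176513671875, 463.44232177734375) 6.76776123046875 4921
 side 1 -8.751070716670085 [598.60940676 552.42925135] -276.4993831873666 184.10832528133236 2803
 side -1 -7.897618514555374 [418.48677171 376.87104111] -297.3501497225335 163.17549619442883 2118
pull 228 [ 504.55907229 -144.34857781  121.28220848] ((501.8948974609375, -143.5778045654297), (64.59386444091797, 17.435138702392578), 8.424857139587402)
stop 77 [558.94753104 157.93281603 131.6503623 ] ((558.2261352539062, 161.08187866210938), (25.552995681762695, 22.483388900756836), 0.4189314842224121)
```

Request:
drive_tool(targets=[{"rz": 5.7}, {"rz": 5.7}, {"rz": 5.7}, {"tx": -28, "ty": -23}, {"tx": -28, "ty": -23}, {"tx": -28, "ty": -23}, {"tx": -28, "ty": -23}, {"tx": -28, "ty": -23}, {"tx": -28, "ty": -23}, {"tx": -28, "ty": -23}, {"tx": -28, "ty": -23}, {"tx": -28, "ty": -23}])

```text
invalid input
```

```bash
cat >> h.py <<'E'
def st():
    s=observe(); r=R.from_rotvec(s["eef_rot"]).as_matrix(); p=np.array(s["eef_pos"])*1000
    a=np.radians(7.0); F=np.array(s["wrist_force"])
    by=np.array([-np.sin(a),np.cos(a),0]); bx=np.array([np.cos(a),np.sin(a),0])
    print("t",round(s["time_s"],2),"tcp",p.round(1),"toolx ang",np.degrees(np.arctan2(r[1,0],r[0,0])).round(2),"tilt z",r[:,2].round(3),
      "F bx,by,z",(F@bx).round(2),(F@by).round(2),F[2].round(2),"gap",round(s["finger_gap"]*1000,1),"along",(p@by).round(2),"across",(p@bx).round(2))
    return p,r
def togo(x,y,z=None):
    p,r=st(); d=np.array([x,y,p[2] if z is None else z])-p; print("tool shift",(r.T@d).round(1))
E
python3 -c "
from h import *
togo(504,-143,330)
"
```

```text
t 2.4 tcp [ 245.1 -547.7  404.6] toolx ang -65.89 tilt z [-0.  0. -1.] F bx,by,z 0.21 -1.29 -0.71 gap 87.6 along -573.46 across 176.5
tool shift [-263.6 -401.6   74.6]
```

Request:
drive_tool(targets=[{"tx": 0, "ty": 0, "tz": 0, "rx": 0, "ry": 0, "rz": 5.7, "grip": 60}, {"tx": 0, "ty": 0, "tz": 0, "rx": 0, "ry": 0, "rz": 5.7, "grip": 60}, {"tx": 0, "ty": 0, "tz": 0, "rx": 0, "ry": 0, "rz": 5.7, "grip": 60}, {"tx": -28, "ty": -23, "tz": 0, "rx": 0, "ry": 0, "rz": 0, "grip": 60}, {"tx": -28, "ty": -23, "tz": 0, "rx": 0, "ry": 0, "rz": 0, "grip": 60}, {"tx": -28, "ty": -23, "tz": 0, "rx": 0, "ry": 0, "rz": 0, "grip": 60}, {"tx": -28, "ty": -23, "tz": 0, "rx": 0, "ry": 0, "rz": 0, "grip": 60}, {"tx": -28, "ty": -23, "tz": 0, "rx": 0, "ry": 0, "rz": 0, "grip": 60}, {"tx": -28, "ty": -23, "tz": 0, "rx": 0, "ry": 0, "rz": 0, "grip": 60}, {"tx": -28, "ty": -23, "tz": 0, "rx": 0, "ry": 0, "rz": 0, "grip": 60}, {"tx": -28, "ty": -23, "tz": 0, "rx": 0, "ry": 0, "rz": 0, "grip": 60}, {"tx": -28, "ty": -23, "tz": 0, "rx": 0, "ry": 0, "rz": 0, "grip": 60}])

```text
time_s: 3.4
eef_pos: [0.4203, -0.2706, 0.4049]
eef_rot: [-2.353, 2.082, -0.001]
wrist_force: [-0.2, -0.1, 0.3]
finger_gap: 0.0599
```

```bash
python3 -c "
from h import *
togo(504,-143,330)
"
```

```text
t 3.4 tcp [ 420.3 -270.6  404.9] toolx ang -83.0 tilt z [ 0.001 -0.    -1.   ] F bx,by,z -0.21 -0.12 0.3 gap 59.9 along -319.8 across 384.2
tool shift [-116.5  -98.6   74.9]
```

Request:
drive_tool(targets=[{"tx": -29, "ty": -24.6, "tz": 18, "rx": 0, "ry": 0, "rz": 0, "grip": 60}, {"tx": -29, "ty": -24.6, "tz": 19, "rx": 0, "ry": 0, "rz": 0, "grip": 60}, {"tx": -29, "ty": -24.6, "tz": 19, "rx": 0, "ry": 0, "rz": 0, "grip": 60}, {"tx": -29, "ty": -24.6, "tz": 19, "rx": 0, "ry": 0, "rz": 0, "grip": 60}, {"tx": 0, "ty": 0, "tz": 0, "rx": 0, "ry": 0, "rz": 0, "grip": 60}])

```text
time_s: 3.82
eef_pos: [0.5035, -0.1424, 0.3263]
eef_rot: [-2.359, 2.074, 0.011]
wrist_force: [-0.1, 0.4, -0.3]
finger_gap: 0.0599
```

```bash
python3 -c "
from h import *
im,d=save('wrist','w1.png'); np.save('w_d.npy',d)
for n in ['lid_pull','lid_edge','stop_grip']: print(n,lm('wrist',n))
P=cloud('wrist',d); q=P[(np.hypot(P[:,0]-504,P[:,1]+143)<45)&(P[:,2]>114)&(P[:,2]<130)]
print(len(q), cv2.minAreaRect(q[:,:2].astype(np.float32)) if len(q) else 0)
togo(504,-143,278)
"
```

```text
lid_pull [([503.2, -144.0, 110.0], 0.67)]
lid_edge [([531.8, -35.1, 104.4], 0.77)]
stop_grip []
2527 ((504.0556335449219, -145.3043670654297), (63.529388427734375, 15.687981605529785), 6.402657508850098)
t 4.02 tcp [ 501.7 -148.   331.9] toolx ang -83.02 tilt z [ 0.001 -0.001 -1.   ] F bx,by,z -0.08 -0.13 -0.27 gap 60.3 along -208.06 across 479.88
tool shift [-4.8 -2.9 53.9]
```

View pics/w1.png

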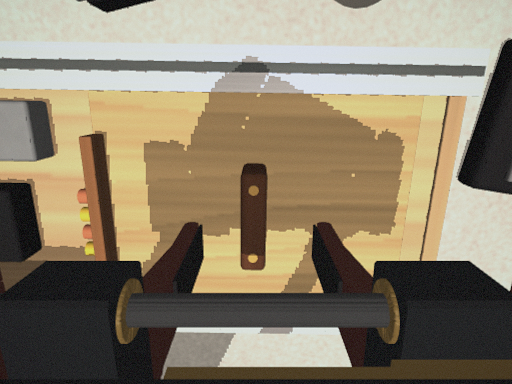

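Request:
drive_tool(targets=[{"tx": -1, "ty": -1, "tz": 13, "rx": 0, "ry": 0, "rz": 0, "grip": 60}, {"tx": -1, "ty": -1, "tz": 14, "rx": 0, "ry": 0, "rz": 0, "grip": 60}, {"tx": 0, "ty": 0, "tz": 14, "rx": 0, "ry": 0, "rz": 0, "grip": 60}, {"tx": 0, "ty": 0, "tz": 12, "rx": 0, "ry": 0, "rz": 0, "grip": 60}, {"tx": 0, "ty": 0, "tz": 0, "rx": 0, "ry": 0, "rz": 0, "grip": 28}, {"tx": 0, "ty": 0, "tz": 0, "rx": 0, "ry": 0, "rz": 0, "grip": 28}, {"tx": 0, "ty": 0, "tz": 0, "rx": 0, "ry": 0, "rz": 0, "grip": 28}, {"tx": 0, "ty": 0, "tz": 0, "rx": 0, "ry": 0, "rz": 0, "grip": 28}, {"tx": 0, "ty": 0, "tz": 0, "rx": 0, "ry": 0, "rz": 0, "grip": 28}])

```text
time_s: 4.77
eef_pos: [0.5038, -0.1453, 0.2791]
eef_rot: [-2.352, 2.081, -0.003]
wrist_force: [-0.1, 0.1, 0.1]
finger_gap: 0.0306
```

```bash
python3 -c "
from h import *
st()"
```

```text
t 4.77 tcp [ 503.8 -145.3  279.1] toolx ang -83.0 tilt z [ 0.002 -0.001 -1.   ] F bx,by,z -0.11 0.11 0.07 gap 30.6 along -205.6 across 482.32
```

Request:
drive_tool(targets=[{"tx": -3, "ty": 0, "tz": 0, "rx": 0, "ry": 0, "rz": 0, "grip": 28}, {"tx": -3, "ty": 0, "tz": 0, "rx": 0, "ry": 0, "rz": 0, "grip": 28}, {"tx": -2, "ty": 0, "tz": 0, "rx": 0, "ry": 0, "rz": 0, "grip": 28}, {"tx": -2, "ty": 0, "tz": 0, "rx": 0, "ry": 0, "rz": 0, "grip": 28}, {"tx": -3, "ty": 0, "tz": 0, "rx": 0, "ry": 0, "rz": 0, "grip": 28}, {"tx": -3, "ty": 0, "tz": 0, "rx": 0, "ry": 0, "rz": 0, "grip": 28}, {"tx": -3, "ty": 0, "tz": 0, "rx": 0, "ry": 0, "rz": 0, "grip": 28}, {"tx": -3, "ty": 0, "tz": 0, "rx": 0, "ry": 0, "rz": 0, "grip": 28}, {"tx": -3, "ty": 0, "tz": 0, "rx": 0, "ry": 0, "rz": 0, "grip": 28}, {"tx": -3, "ty": 0, "tz": 0, "rx": 0, "ry": 0, "rz": 0, "grip": 28}, {"tx": -3, "ty": 0, "tz": 0, "rx": 0, "ry": 0, "rz": 0, "grip": 28}, {"tx": -3, "ty": 0, "tz": 0, "rx": 0, "ry": 0, "rz": 0, "grip": 28}])

```text
time_s: 5.77
eef_pos: [0.4995, -0.1112, 0.278]
eef_rot: [-2.353, 2.082, -0.001]
wrist_force: [2.8, -4.3, -0.9]
finger_gap: 0.028
```

```bash
python3 -c "
from h import *
st()"
```

```text
t 5.77 tcp [ 499.5 -111.2  278. ] toolx ang -83.0 tilt z [ 0.001 -0.    -1.   ] F bx,by,z 2.22 -4.56 -0.9 gap 28.0 along -171.25 across 482.25
```

Request:
drive_tool(targets=[{"tx": -2, "ty": 0, "tz": 0, "rx": 0, "ry": 0, "rz": 0, "grip": 28}, {"tx": -2, "ty": 0, "tz": 0, "rx": 0, "ry": 0, "rz": 0, "grip": 28}, {"tx": -2, "ty": 0, "tz": 0, "rx": 0, "ry": 0, "rz": 0, "grip": 28}])

```text
time_s: 6.02
eef_pos: [0.4988, -0.1052, 0.278]
eef_rot: [-2.353, 2.081, -0.001]
wrist_force: [3.1, -5.1, -1.9]
finger_gap: 0.0282
```

```bash
python3 -c "
from h import *
st()"
```

```text
t 6.02 tcp [ 498.8 -105.2  278. ] toolx ang -82.99 tilt z [ 0.001 -0.    -1.   ] F bx,by,z 2.44 -5.42 -1.91 gap 28.2 along -165.24 across 482.28
```

Request:
drive_tool(targets=[{"tx": -2, "ty": 0, "tz": 0, "rx": 0, "ry": 0, "rz": 0, "grip": 28}, {"tx": -2, "ty": 0, "tz": 0, "rx": 0, "ry": 0, "rz": 0, "grip": 28}, {"tx": -2, "ty": 0, "tz": 0, "rx": 0, "ry": 0, "rz": 0, "grip": 28}])

```text
time_s: 6.27
eef_pos: [0.4981, -0.0993, 0.278]
eef_rot: [-2.353, 2.081, -0.001]
wrist_force: [3.6, -5.2, -2.7]
finger_gap: 0.0281
```

Request:
drive_tool(targets=[{"tx": -2, "ty": -0.2, "tz": 0, "rx": 0, "ry": 0, "rz": 0, "grip": 28}, {"tx": -2, "ty": -0.1, "tz": 0, "rx": 0, "ry": 0, "rz": 0, "grip": 28}, {"tx": -2, "ty": -0.1, "tz": 0, "rx": 0, "ry": 0, "rz": 0, "grip": 28}])

```text
time_s: 6.52
eef_pos: [0.4976, -0.0933, 0.278]
eef_rot: [2.353, -2.081, 0.0]
wrist_force: [1.7, -4.7, -0.7]
finger_gap: 0.0283
```

Request:
drive_tool(targets=[{"tx": -2, "ty": -0.05, "tz": 0, "rx": 0, "ry": 0, "rz": 0, "grip": 28}, {"tx": -2, "ty": -0.05, "tz": 0, "rx": 0, "ry": 0, "rz": 0, "grip": 28}, {"tx": -2, "ty": -0.05, "tz": 0, "rx": 0, "ry": 0, "rz": 0, "grip": 28}])

```text
time_s: 6.77
eef_pos: [0.497, -0.0873, 0.278]
eef_rot: [2.353, -2.081, -0.0]
wrist_force: [0.8, -4.0, -0.2]
finger_gap: 0.028
```

Request:
drive_tool(targets=[{"tx": -2, "ty": -0.03, "tz": 0, "rx": 0, "ry": 0, "rz": 0, "grip": 28}, {"tx": -2, "ty": -0.03, "tz": 0, "rx": 0, "ry": 0, "rz": 0, "grip": 28}, {"tx": -2, "ty": -0.03, "tz": 0, "rx": 0, "ry": 0, "rz": 0, "grip": 28}])

```text
time_s: 7.02
eef_pos: [0.4963, -0.0813, 0.278]
eef_rot: [2.353, -2.081, -0.0]
wrist_force: [-0.2, -5.3, 0.5]
finger_gap: 0.0281
```

Request:
drive_tool(targets=[{"tx": -2, "ty": -0.02, "tz": 0, "rx": 0, "ry": 0, "rz": 0, "grip": 28}, {"tx": -2, "ty": -0.02, "tz": 0, "rx": 0, "ry": 0, "rz": 0, "grip": 28}, {"tx": -2, "ty": -0.02, "tz": 0, "rx": 0, "ry": 0, "rz": 0, "grip": 28}])

```text
time_s: 7.27
eef_pos: [0.4956, -0.0754, 0.278]
eef_rot: [2.353, -2.081, -0.0]
wrist_force: [-0.0, -4.6, 0.5]
finger_gap: 0.0279
```

Request:
drive_tool(targets=[{"tx": -2, "ty": -0.02, "tz": 0, "rx": 0, "ry": 0, "rz": 0, "grip": 28}, {"tx": -2, "ty": -0.02, "tz": 0, "rx": 0, "ry": 0, "rz": 0, "grip": 28}, {"tx": -2, "ty": -0.02, "tz": 0, "rx": 0, "ry": 0, "rz": 0, "grip": 28}])

```text
time_s: 7.52
eef_pos: [0.495, -0.0694, 0.278]
eef_rot: [2.353, -2.081, -0.0]
wrist_force: [-0.9, -5.2, 0.4]
finger_gap: 0.0279
```

Request:
drive_tool(targets=[{"tx": -2, "ty": -0.01, "tz": 0, "rx": 0, "ry": 0, "rz": 0, "grip": 28}, {"tx": -2, "ty": -0.01, "tz": 0, "rx": 0, "ry": 0, "rz": 0, "grip": 28}, {"tx": -2, "ty": -0.01, "tz": 0, "rx": 0, "ry": 0, "rz": 0, "grip": 28}])

```text
time_s: 7.77
eef_pos: [0.4943, -0.0634, 0.278]
eef_rot: [2.353, -2.081, -0.0]
wrist_force: [-0.5, -5.7, 1.2]
finger_gap: 0.0279
```

Request:
drive_tool(targets=[{"tx": -1.5, "ty": 0, "tz": 0, "rx": 0, "ry": 0, "rz": 0, "grip": 28}, {"tx": -1.5, "ty": 0, "tz": 0, "rx": 0, "ry": 0, "rz": 0, "grip": 28}, {"tx": -1.5, "ty": 0, "tz": 0, "rx": 0, "ry": 0, "rz": 0, "grip": 28}])

```text
time_s: 8.02
eef_pos: [0.4938, -0.059, 0.278]
eef_rot: [2.353, -2.081, -0.0]
wrist_force: [-0.5, -4.8, 1.3]
finger_gap: 0.0281
```

Request:
drive_tool(targets=[{"tx": -2, "ty": 0, "tz": 0, "rx": 0, "ry": 0, "rz": 0, "grip": 28}, {"tx": -2, "ty": 0, "tz": 0, "rx": 0, "ry": 0, "rz": 0, "grip": 28}, {"tx": -2, "ty": 0, "tz": 0, "rx": 0, "ry": 0, "rz": 0, "grip": 28}])

```text
time_s: 8.27
eef_pos: [0.4931, -0.0531, 0.278]
eef_rot: [2.353, -2.082, 0.0]
wrist_force: [-1.3, -4.6, 1.9]
finger_gap: 0.028
```

Request:
drive_tool(targets=[{"tx": -2, "ty": 0, "tz": 0, "rx": 0, "ry": 0, "rz": 0, "grip": 28}, {"tx": -2, "ty": 0, "tz": 0, "rx": 0, "ry": 0, "rz": 0, "grip": 28}, {"tx": -2, "ty": 0, "tz": 0, "rx": 0, "ry": 0, "rz": 0, "grip": 28}])

```text
time_s: 8.52
eef_pos: [0.4924, -0.047, 0.278]
eef_rot: [-2.353, 2.081, -0.0]
wrist_force: [-0.5, -4.1, 1.1]
finger_gap: 0.0278
```

Request:
drive_tool(targets=[{"tx": -2, "ty": 0, "tz": 0, "rx": 0, "ry": 0, "rz": 0, "grip": 28}, {"tx": -2, "ty": 0, "tz": 0, "rx": 0, "ry": 0, "rz": 0, "grip": 28}, {"tx": -2, "ty": 0, "tz": 0, "rx": 0, "ry": 0, "rz": 0, "grip": 28}])

```text
time_s: 8.77
eef_pos: [0.4916, -0.0411, 0.278]
eef_rot: [-2.353, 2.081, -0.0]
wrist_force: [0.7, -4.4, 0.7]
finger_gap: 0.0281
```

Request:
drive_tool(targets=[{"tx": -2, "ty": -0.02, "tz": 0, "rx": 0, "ry": 0, "rz": 0, "grip": 28}, {"tx": -2, "ty": -0.02, "tz": 0, "rx": 0, "ry": 0, "rz": 0, "grip": 28}, {"tx": -2, "ty": -0.02, "tz": 0, "rx": 0, "ry": 0, "rz": 0, "grip": 28}])

```text
time_s: 9.02
eef_pos: [0.491, -0.0351, 0.278]
eef_rot: [-2.353, 2.081, -0.0]
wrist_force: [0.1, -5.4, 0.8]
finger_gap: 0.0276
```

Request:
drive_tool(targets=[{"tx": -2, "ty": -0.02, "tz": 0, "rx": 0, "ry": 0, "rz": 0, "grip": 28}, {"tx": -2, "ty": -0.02, "tz": 0, "rx": 0, "ry": 0, "rz": 0, "grip": 28}, {"tx": -1, "ty": 0, "tz": 0, "rx": 0, "ry": 0, "rz": 0, "grip": 28}])

```text
time_s: 9.27
eef_pos: [0.4904, -0.0301, 0.278]
eef_rot: [-2.353, 2.081, -0.0]
wrist_force: [1.1, -4.2, 1.5]
finger_gap: 0.0283
```

Request:
drive_tool(targets=[{"tx": -2, "ty": -0.02, "tz": 0, "rx": 0, "ry": 0, "rz": 0, "grip": 28}, {"tx": -2, "ty": -0.02, "tz": 0, "rx": 0, "ry": 0, "rz": 0, "grip": 28}, {"tx": -2, "ty": -0.02, "tz": 0, "rx": 0, "ry": 0, "rz": 0, "grip": 28}])

```text
time_s: 9.52
eef_pos: [0.4898, -0.025, 0.2779]
eef_rot: [2.351, -2.081, 0.003]
wrist_force: [2.7, -11.0, -0.1]
finger_gap: 0.0281
```

Request:
drive_tool(targets=[{"tx": 0.3, "ty": 0, "tz": 0, "rx": 0, "ry": 0, "rz": 0, "grip": 28}])

```text
time_s: 9.6
eef_pos: [0.4898, -0.0249, 0.278]
eef_rot: [2.352, -2.081, 0.002]
wrist_force: [2.0, -5.4, 1.4]
finger_gap: 0.0285
```

```bash
python3 -c "
from h import *
st()"
```

```text
t 9.6 tcp [489.8 -24.9 278. ] toolx ang -83.01 tilt z [ 0.    -0.001 -1.   ] F bx,by,z 1.29 -5.62 1.39 gap 28.5 along -84.38 across 483.13
```

Request:
drive_tool(targets=[{"tx": -0.4, "ty": 0, "tz": 0, "rx": 0, "ry": 0, "rz": 0, "grip": 28}])

```text
time_s: 9.68
eef_pos: [0.4898, -0.0247, 0.278]
eef_rot: [2.352, -2.082, 0.002]
wrist_force: [1.2, -8.5, 0.2]
finger_gap: 0.0284
```

```bash
python3 -c "
from h import *
st()"
```

```text
t 9.68 tcp [489.8 -24.7 278. ] toolx ang -83.02 tilt z [ 0.001 -0.001 -1.   ] F bx,by,z 0.2 -8.59 0.16 gap 28.4 along -84.21 across 483.13
```

Request:
drive_tool(targets=[{"tx": -0.3, "ty": 0, "tz": 0, "rx": 0, "ry": 0, "rz": 0, "grip": 28}])

```text
time_s: 9.77
eef_pos: [0.4898, -0.0246, 0.2779]
eef_rot: [2.351, -2.082, 0.003]
wrist_force: [1.4, -9.2, 1.1]
finger_gap: 0.0283
```

```bash
python3 -c "
from h import *
st()"
```

```text
t 9.77 tcp [489.8 -24.6 277.9] toolx ang -83.03 tilt z [ 0.001 -0.002 -1.   ] F bx,by,z 0.24 -9.29 1.13 gap 28.3 along -84.07 across 483.12
```

Request:
drive_tool(targets=[{"tx": -0.4, "ty": 0, "tz": 0, "rx": 0, "ry": 0, "rz": 0, "grip": 28}])

```text
time_s: 9.85
eef_pos: [0.4898, -0.0244, 0.278]
eef_rot: [2.351, -2.082, 0.003]
wrist_force: [2.9, -10.2, 0.3]
finger_gap: 0.0281
```

```bash
python3 -c "
from h import *
st()"
```

```text
t 9.85 tcp [489.8 -24.4 278. ] toolx ang -83.04 tilt z [ 0.001 -0.003 -1.   ] F bx,by,z 1.61 -10.45 0.27 gap 28.1 along -83.86 across 483.14
```

Request:
drive_tool(targets=[{"tx": 3, "ty": 0, "tz": 0, "rx": 0, "ry": 0, "rz": 0, "grip": 28}, {"tx": 3, "ty": 0, "tz": 0, "rx": 0, "ry": 0, "rz": 0, "grip": 28}, {"tx": 0, "ty": 0, "tz": 0, "rx": 0, "ry": 0, "rz": 0, "grip": 28}, {"tx": 0, "ty": 0, "tz": -10, "rx": 0, "ry": 0, "rz": 0, "grip": 28}, {"tx": 0, "ty": 0, "tz": -20, "rx": 0, "ry": 0, "rz": 0, "grip": 28}, {"tx": 0, "ty": 0, "tz": -25, "rx": 0, "ry": 0, "rz": 0, "grip": 28}, {"tx": 0, "ty": 0, "tz": -25, "rx": 0, "ry": 0, "rz": 0, "grip": 28}])

```text
time_s: 10.43
eef_pos: [0.4901, -0.0291, 0.359]
eef_rot: [-2.354, 2.081, 0.003]
wrist_force: [-0.1, 0.7, 0.2]
finger_gap: 0.0282
```

```bash
python3 -c "
from h import *
st()"
```

```text
t 10.43 tcp [490.1 -29.1 359. ] toolx ang -82.96 tilt z [-0.001  0.001 -1.   ] F bx,by,z -0.01 0.67 0.23 gap 28.2 along -88.66 across 482.88
```

Request:
drive_tool(targets=[{"tx": -22, "ty": -9.3, "tz": 0, "rx": 0, "ry": 0, "rz": 0, "grip": 0}, {"tx": -22, "ty": -9.3, "tz": 0, "rx": 0, "ry": 0, "rz": 0, "grip": 0}, {"tx": -22, "ty": -9.3, "tz": 0, "rx": 0, "ry": 0, "rz": 0, "grip": 0}, {"tx": -22, "ty": -9.3, "tz": 0, "rx": 0, "ry": 0, "rz": 0, "grip": 0}, {"tx": -22, "ty": -9.3, "tz": 0, "rx": 0, "ry": 0, "rz": 0, "grip": 0}, {"tx": -22, "ty": -9.3, "tz": 0, "rx": 0, "ry": 0, "rz": 0, "grip": 0}, {"tx": -22, "ty": -9.3, "tz": 0, "rx": 0, "ry": 0, "rz": 0, "grip": 0}, {"tx": -22, "ty": -9.3, "tz": 0, "rx": 0, "ry": 0, "rz": 0, "grip": 0}, {"tx": -22, "ty": -9.3, "tz": 0, "rx": 0, "ry": 0, "rz": 0, "grip": 0}, {"tx": -20, "ty": -9.3, "tz": 0, "rx": 0, "ry": 0, "rz": 0, "grip": 0}, {"tx": 0, "ty": 0, "tz": 0, "rx": 0, "ry": 0, "rz": 0, "grip": 0}, {"tx": 0, "ty": 0, "tz": 0, "rx": 0, "ry": 0, "rz": 0, "grip": 0}])

```text
time_s: 11.43
eef_pos: [0.5559, 0.1992, 0.3581]
eef_rot: [2.355, -2.079, -0.001]
wrist_force: [-0.1, 0.5, -0.4]
finger_gap: 0.0004
```

```bash
python3 -c "
from h import *
im,d=save('wrist','w2.png')
P=cloud('wrist',d)
q=P[(np.hypot(P[:,0]-560,P[:,1]-161)<28)&(P[:,2]>122)&(P[:,2]<142)]
print(len(q), cv2.minAreaRect(q[:,:2].astype(np.float32)) if len(q) else 0)
for n in ['stop_grip','stop_face','lid_edge']: print(n,lm('wrist',n))
st()"
```

```text
1057 ((562.0230712890625, 164.029052734375), (25.37184715270996, 18.240676879882812), 6.335053443908691)
stop_grip [([559.4, 165.2, 117.5], 0.59)]
stop_face [([510.4, 145.1, 100.1], 0.62), ([520.3, 79.5, 98.3], 0.18)]
lid_edge [([521.0, 78.0, 102.4], 0.77)]
t 11.63 tcp [555.9 197.3 358.3] toolx ang -83.04 tilt z [ 0. -0. -1.] F bx,by,z 0.28 0.3 0.61 gap 0.2 along 128.09 across 575.82
```

View pics/w2.png

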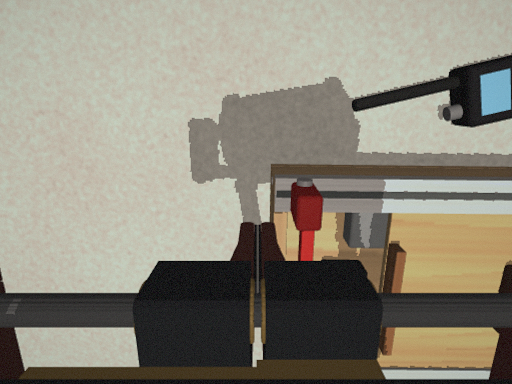

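Request:
drive_tool(targets=[{"tx": 0, "ty": -1, "tz": 17, "rx": 0, "ry": 0, "rz": 0, "grip": 0}, {"tx": 0, "ty": -1, "tz": 17, "rx": 0, "ry": 0, "rz": 0, "grip": 0}, {"tx": 0, "ty": 0, "tz": 17, "rx": 0, "ry": 0, "rz": 0, "grip": 0}, {"tx": 0, "ty": 0, "tz": 17, "rx": 0, "ry": 0, "rz": 0, "grip": 0}, {"tx": 0, "ty": 0, "tz": 0, "rx": 0, "ry": 0, "rz": 0, "grip": 0}, {"tx": 2, "ty": 0, "tz": 0, "rx": 0, "ry": 0, "rz": 0, "grip": 0}, {"tx": 2, "ty": 0, "tz": 0, "rx": 0, "ry": 0, "rz": 0, "grip": 0}, {"tx": 2, "ty": 0, "tz": 0, "rx": 0, "ry": 0, "rz": 0, "grip": 0}])

```text
time_s: 12.3
eef_pos: [0.5591, 0.192, 0.2919]
eef_rot: [-2.351, 2.08, -0.002]
wrist_force: [0.3, 0.4, 0.6]
finger_gap: 0.0003
```

Request:
drive_tool(targets=[{"tx": 2, "ty": 0, "tz": 0, "rx": 0, "ry": 0, "rz": 0, "grip": 0}, {"tx": 2, "ty": 0, "tz": 0, "rx": 0, "ry": 0, "rz": 0, "grip": 0}, {"tx": 2, "ty": 0, "tz": 0, "rx": 0, "ry": 0, "rz": 0, "grip": 0}, {"tx": 2, "ty": 0, "tz": 0, "rx": 0, "ry": 0, "rz": 0, "grip": 0}, {"tx": 2, "ty": 0, "tz": 0, "rx": 0, "ry": 0, "rz": 0, "grip": 0}, {"tx": 2, "ty": 0, "tz": 0, "rx": 0, "ry": 0, "rz": 0, "grip": 0}])

```text
time_s: 12.8
eef_pos: [0.5602, 0.1806, 0.2902]
eef_rot: [-2.353, 2.081, 0.001]
wrist_force: [0.2, 1.9, 1.0]
finger_gap: 0.0005
```

```bash
python3 -c "
from h import *
st()"
```

```text
t 12.8 tcp [560.2 180.6 290.2] toolx ang -82.97 tilt z [ 0.     0.001 -1.   ] F bx,by,z 0.43 1.89 1.03 gap 0.5 along 110.98 across 578.06
```

Request:
drive_tool(targets=[{"tx": 3, "ty": 0, "tz": 0, "rx": 0, "ry": 0, "rz": 0, "grip": 0}, {"tx": 3, "ty": 0, "tz": 0, "rx": 0, "ry": 0, "rz": 0, "grip": 0}, {"tx": 3, "ty": 0, "tz": 0, "rx": 0, "ry": 0, "rz": 0, "grip": 0}, {"tx": 3, "ty": 0, "tz": 0, "rx": 0, "ry": 0, "rz": 0, "grip": 0}, {"tx": 3, "ty": 0, "tz": 0, "rx": 0, "ry": 0, "rz": 0, "grip": 0}, {"tx": 3, "ty": 0, "tz": 0, "rx": 0, "ry": 0, "rz": 0, "grip": 0}, {"tx": 3, "ty": 0, "tz": 0, "rx": 0, "ry": 0, "rz": 0, "grip": 0}, {"tx": 3, "ty": 0, "tz": 0, "rx": 0, "ry": 0, "rz": 0, "grip": 0}, {"tx": 3, "ty": 0, "tz": 0, "rx": 0, "ry": 0, "rz": 0, "grip": 0}, {"tx": 3, "ty": 0, "tz": 0, "rx": 0, "ry": 0, "rz": 0, "grip": 0}, {"tx": 2, "ty": 0, "tz": 0, "rx": 0, "ry": 0, "rz": 0, "grip": 0}, {"tx": 1, "ty": 0, "tz": 0, "rx": 0, "ry": 0, "rz": 0, "grip": 0}])

```text
time_s: 13.8
eef_pos: [0.5643, 0.1474, 0.2899]
eef_rot: [2.353, -2.082, -0.0]
wrist_force: [-1.1, 1.1, 1.4]
finger_gap: 0.0005
```

```bash
python3 -c "
from h import *
st()
a=np.radians(7.0); by=np.array([-np.sin(a),np.cos(a),0])
for c in ['top','scene','wrist']:
    im,d=save(c,c+'3.png'); np.save(c+'3.npy',d)
    for n in ['stop_face','lid_edge','stop_grip']:
        L=lm(c,n); print(c,n,L[:1],[round(float(np.dot(by,l[0])),1) for l in L[:1]])
im=cv2.imread('pics/scene3.png'); cv2.imwrite('pics/sc3.png',cv2.resize(im[100:220,200:360],None,fx=5,fy=5,interpolation=cv2.INTER_CUBIC))
st()"
```

```text
t 13.8 tcp [564.3 147.4 289.9] toolx ang -83.01 tilt z [-0. -0. -1.] F bx,by,z -0.96 1.18 1.36 gap 0.5 along 77.53 across 578.05
top stop_face [([517.1, 115.4, 98.7], 0.44)] [51.5]
top lid_edge [([520.1, 80.5, 100.9], 0.82)] [16.5]
top stop_grip [([568.0, 126.3, 116.4], 0.74)] [56.1]
scene stop_face [([561.4, 125.9, 93.0], 0.4)] [56.5]
scene lid_edge [([516.1, 77.2, 101.5], 0.78)] [13.7]
scene stop_grip [([560.4, 124.2, 115.7], 0.63)] [55.0]
wrist stop_face [] []
wrist lid_edge [] []
wrist stop_grip [([566.4, 128.2, 116.9], 0.84)] [58.2]
t 14.4 tcp [564.3 147.8 289.9] toolx ang -82.99 tilt z [-0. -0. -1.] F bx,by,z -0.9 -0.6 -0.11 gap 0.7 along 77.9 across 578.07
```

View pics/sc3.png

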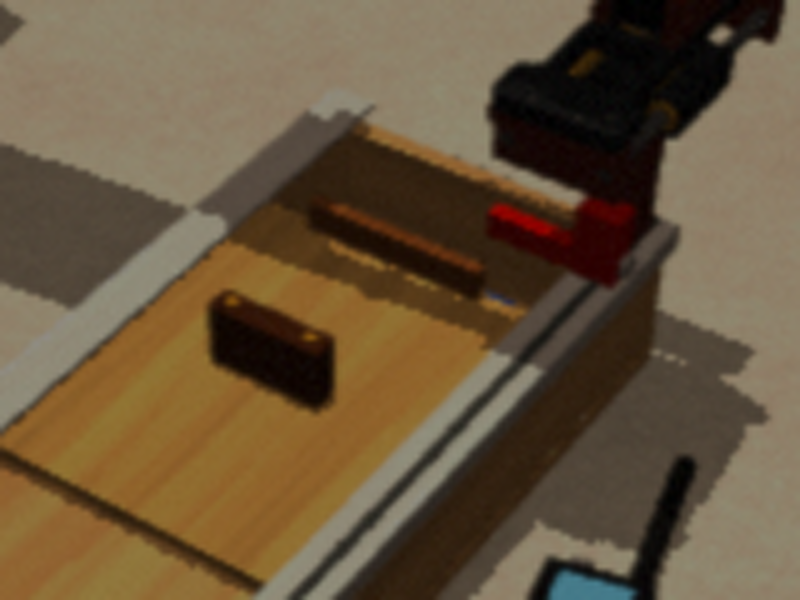

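Request:
drive_tool(targets=[{"tx": 2, "ty": 0, "tz": 0, "rx": 0, "ry": 0, "rz": 0, "grip": 0}, {"tx": 2, "ty": 0, "tz": 0, "rx": 0, "ry": 0, "rz": 0, "grip": 0}, {"tx": 2, "ty": 0, "tz": 0, "rx": 0, "ry": 0, "rz": 0, "grip": 0}, {"tx": 2, "ty": 0, "tz": 0, "rx": 0, "ry": 0, "rz": 0, "grip": 0}, {"tx": 2, "ty": 0, "tz": 0, "rx": 0, "ry": 0, "rz": 0, "grip": 0}, {"tx": 2, "ty": 0, "tz": 0, "rx": 0, "ry": 0, "rz": 0, "grip": 0}, {"tx": 2, "ty": 0, "tz": 0, "rx": 0, "ry": 0, "rz": 0, "grip": 0}, {"tx": 2, "ty": 0, "tz": 0, "rx": 0, "ry": 0, "rz": 0, "grip": 0}, {"tx": 2, "ty": 0, "tz": 0, "rx": 0, "ry": 0, "rz": 0, "grip": 0}, {"tx": 1, "ty": 0, "tz": 0, "rx": 0, "ry": 0, "rz": 0, "grip": 0}])

```text
time_s: 15.23
eef_pos: [0.5666, 0.1286, 0.2899]
eef_rot: [2.353, -2.082, -0.0]
wrist_force: [-1.6, 1.8, -0.2]
finger_gap: 0.0006
```

```bash
cat >> h.py <<'E'
def gap(cam,tag):
    a=np.radians(6.8); im,d=save(cam,tag+".png"); P=cloud(cam,d)
    v,u=np.nonzero(d>0); C=im[v,u].astype(int)
    y=P[:,1]*np.cos(a)-P[:,0]*np.sin(a); x=P[:,0]*np.cos(a)+P[:,1]*np.sin(a)
    red=(C[:,0]>90)&(C[:,0]>3*C[:,1])
    lug=red&(P[:,2]>98)&(P[:,2]<113)&(x<560)&(x>500)
    cl=(~red)&(P[:,2]>102)&(P[:,2]<111)&(x<540)&(x>440)&(y>-20)&(y<60)
    blk=red&(P[:,2]>125)
    for n,m in (("lug",lug),("cleat",cl),("blk",blk)):
        if m.sum(): print(cam,n,m.sum(),"y pct",np.percentile(y[m],[1,10,50,90,99]).round(1),"x",x[m].min().round(),x[m].max().round(),"z",np.median(P[m,2]).round(1))
E
python3 -c "
from h import *
st()
gap('top','t4'); gap('scene','s4')
print(lm('scene','lid_edge'),lm('scene','stop_face'))
im=cv2.imread('pics/t4.png'); cv2.imwrite('pics/t4c.png',cv2.resize(im[180:300,130:290],None,fx=5,fy=5,interpolation=cv2.INTER_CUBIC))
st()"
```

```text
t 15.23 tcp [566.6 128.6 289.9] toolx ang -83.0 tilt z [-0. -0. -1.] F bx,by,z -1.33 1.94 -0.22 gap 0.6 along 58.57 across 578.0
top lug 67 y pct [32.8 33.1 37.1 40.4 41.5] x 518.0 551.0 z 109.0
top cleat 193 y pct [11.3 11.8 15.2 19.  32.3] x 440.0 539.0 z 105.6
top blk 6 y pct [-310.7 -309.9 -308.5 -306.7 -306.5] x 672.0 677.0 z 138.4
scene lug 35 y pct [30.3 31.6 36.1 39.4 42.1] x 512.0 547.0 z 109.5
scene cleat 141 y pct [ 7.9  9.5 13.4 30.3 32.7] x 440.0 539.0 z 105.4
scene blk 9 y pct [-312.4 -312.3 -309.8 -308.3 -307.6] x 668.0 673.0 z 137.9
[([517.0, 77.8, 102.5], 0.9)] [([510.7, 93.4, 102.7], 0.52)]
t 15.43 tcp [566.7 128.7 290. ] toolx ang -83.0 tilt z [ 0.001 -0.    -1.   ] F bx,by,z -0.53 0.63 0.3 gap 0.2 along 58.69 across 578.15
```

View pics/t4c.png

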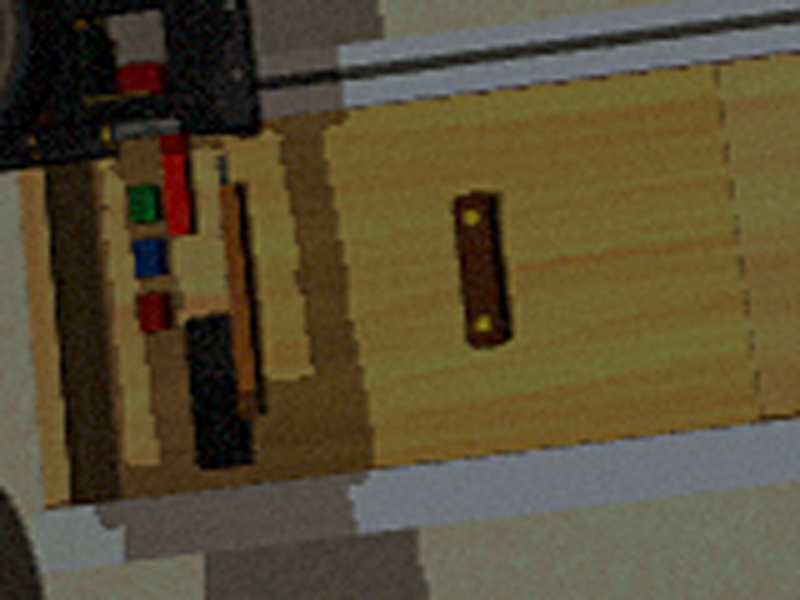

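Request:
drive_tool(targets=[{"tx": 1, "ty": 0, "tz": 0, "rx": 0, "ry": 0, "rz": 0, "grip": 0}, {"tx": 1.5, "ty": 0, "tz": 0, "rx": 0, "ry": 0, "rz": 0, "grip": 0}, {"tx": 1.5, "ty": 0, "tz": 0, "rx": 0, "ry": 0, "rz": 0, "grip": 0}, {"tx": 1.5, "ty": 0, "tz": 0, "rx": 0, "ry": 0, "rz": 0, "grip": 0}, {"tx": 1.5, "ty": 0, "tz": 0, "rx": 0, "ry": 0, "rz": 0, "grip": 0}, {"tx": 1, "ty": 0, "tz": 0, "rx": 0, "ry": 0, "rz": 0, "grip": 0}, {"tx": 0.5, "ty": 0, "tz": 0, "rx": 0, "ry": 0, "rz": 0, "grip": 0}])

```text
time_s: 16.02
eef_pos: [0.5677, 0.1203, 0.29]
eef_rot: [-2.353, 2.082, -0.0]
wrist_force: [0.1, 1.2, 0.1]
finger_gap: 0.0002
```

```bash
python3 -c "
from h import *
st()
gap('top','t5'); gap('scene','s5')
st()"
```

```text
t 16.02 tcp [567.7 120.3 290. ] toolx ang -83.0 tilt z [ 0. -0. -1.] F bx,by,z 0.26 1.16 0.12 gap 0.2 along 50.21 across 578.09
top lug 65 y pct [24.  24.6 28.4 31.4 32.5] x 519.0 552.0 z 109.5
top cleat 202 y pct [11.  11.7 15.3 19.3 31.9] x 440.0 538.0 z 105.5
top blk 6 y pct [-310.8 -309.8 -308.5 -306.6 -306.5] x 673.0 676.0 z 137.9
scene lug 38 y pct [21.6 23.7 26.9 31.5 34.6] x 512.0 550.0 z 110.0
scene cleat 133 y pct [ 8.1  9.5 13.5 21.7 24.9] x 441.0 539.0 z 105.4
scene blk 9 y pct [-313.4 -312.1 -310.1 -308.7 -308.6] x 669.0 673.0 z 139.0
t 16.12 tcp [567.7 120.3 290. ] toolx ang -83.0 tilt z [ 0. -0. -1.] F bx,by,z -0.16 0.25 -0.53 gap 0.6 along 50.21 across 578.08
```

Request:
drive_tool(targets=[{"tx": 0.6, "ty": 0, "tz": 0, "rx": 0, "ry": 0, "rz": 0, "grip": 0}, {"tx": 0.6, "ty": 0, "tz": 0, "rx": 0, "ry": 0, "rz": 0, "grip": 0}, {"tx": 0.6, "ty": 0, "tz": 0, "rx": 0, "ry": 0, "rz": 0, "grip": 0}, {"tx": 0.6, "ty": 0, "tz": 0, "rx": 0, "ry": 0, "rz": 0, "grip": 0}])

```text
time_s: 16.45
eef_pos: [0.5679, 0.1181, 0.29]
eef_rot: [-2.353, 2.081, 0.0]
wrist_force: [-0.6, 0.5, 0.7]
finger_gap: 0.0004
```

Request:
drive_tool(targets=[{"tx": 0.4, "ty": 0, "tz": 0, "rx": 0, "ry": 0, "rz": 0, "grip": 0}, {"tx": 0.4, "ty": 0, "tz": 0, "rx": 0, "ry": 0, "rz": 0, "grip": 0}])

```text
time_s: 16.62
eef_pos: [0.568, 0.1173, 0.29]
eef_rot: [-2.353, 2.081, 0.0]
wrist_force: [0.2, 1.3, 0.7]
finger_gap: 0.0002
```

Request:
drive_tool(targets=[{"tx": 0.4, "ty": 0, "tz": 0, "rx": 0, "ry": 0, "rz": 0, "grip": 0}, {"tx": 0.4, "ty": 0, "tz": 0, "rx": 0, "ry": 0, "rz": 0, "grip": 0}])

```text
time_s: 16.78
eef_pos: [0.5681, 0.1165, 0.29]
eef_rot: [-2.353, 2.081, -0.0]
wrist_force: [-0.2, 2.4, 0.4]
finger_gap: 0.0001
```

Request:
drive_tool(targets=[{"tx": 0.3, "ty": 0, "tz": 0, "rx": 0, "ry": 0, "rz": 0, "grip": 0}])

```text
time_s: 16.87
eef_pos: [0.5681, 0.1162, 0.29]
eef_rot: [-2.353, 2.081, 0.0]
wrist_force: [0.5, 2.7, 1.2]
finger_gap: 0.0009
```

Request:
drive_tool(targets=[{"tx": 0.3, "ty": 0, "tz": 0, "rx": 0, "ry": 0, "rz": 0, "grip": 0}])

```text
time_s: 16.95
eef_pos: [0.5682, 0.116, 0.29]
eef_rot: [-2.353, 2.081, 0.001]
wrist_force: [0.2, 2.4, 1.2]
finger_gap: 0.0005
```

```bash
python3 -c "
from h import *
st(); gap('top','t6'); st()"
```

```text
t 16.95 tcp [568.2 116.  290. ] toolx ang -82.98 tilt z [ 0.     0.001 -1.   ] F bx,by,z 0.46 2.38 1.2 gap 0.5 along 45.93 across 578.07
top lug 66 y pct [19.7 20.6 24.4 27.7 28.7] x 518.0 552.0 z 109.6
top cleat 190 y pct [11.  11.6 14.9 18.9 19.8] x 440.0 540.0 z 105.6
top blk 6 y pct [-310.4 -309.7 -308.9 -306.5 -306.4] x 673.0 677.0 z 138.5
t 17.0 tcp [568.2 116.1 290. ] toolx ang -82.98 tilt z [ 0.     0.001 -1.   ] F bx,by,z -0.08 2.84 0.13 gap 0.6 along 45.94 across 578.07
```

Request:
drive_tool(targets=[{"tx": 0.3, "ty": 0, "tz": 0, "rx": 0, "ry": 0, "rz": 0, "grip": 0}])

```text
time_s: 17.08
eef_pos: [0.5682, 0.1159, 0.29]
eef_rot: [-2.353, 2.081, 0.001]
wrist_force: [0.1, 4.6, 0.7]
finger_gap: 0.0007
```

```bash
python3 -c "
from h import *
st(); grab_frame('top'); st(); grab_frame('top'); st()"
```

```text
t 17.08 tcp [568.2 115.9 290. ] toolx ang -82.97 tilt z [ 0.     0.001 -1.   ] F bx,by,z 0.64 4.52 0.67 gap 0.7 along 45.77 across 578.08
t 17.13 tcp [568.2 115.9 290. ] toolx ang -82.97 tilt z [-0.     0.001 -1.   ] F bx,by,z 0.89 3.64 0.51 gap 0.4 along 45.79 across 578.07
t 17.18 tcp [568.2 115.9 290. ] toolx ang -82.97 tilt z [ 0.     0.001 -1.   ] F bx,by,z -0.39 4.31 0.82 gap 0.5 along 45.78 across 578.06
```

Request:
drive_tool(targets=[{"tx": -4, "ty": 0, "tz": 0, "rx": 0, "ry": 0, "rz": 0, "grip": 0}, {"tx": -6, "ty": 0, "tz": 0, "rx": 0, "ry": 0, "rz": 0, "grip": 0}, {"tx": 0, "ty": 0, "tz": -20, "rx": 0, "ry": 0, "rz": 0, "grip": 0}, {"tx": 0, "ty": 0, "tz": -25, "rx": 0, "ry": 0, "rz": 0, "grip": 0}, {"tx": 0, "ty": 0, "tz": -25, "rx": 0, "ry": 0, "rz": 0, "grip": 0}, {"tx": 24, "ty": 16, "tz": 0, "rx": 0, "ry": 0, "rz": 0, "grip": 36}, {"tx": 24, "ty": 16, "tz": 0, "rx": 0, "ry": 0, "rz": 0, "grip": 36}, {"tx": 24, "ty": 16, "tz": 0, "rx": 0, "ry": 0, "rz": 0, "grip": 36}, {"tx": 24, "ty": 16, "tz": 0, "rx": 0, "ry": 0, "rz": 0, "grip": 36}, {"tx": 24, "ty": 16, "tz": 0, "rx": 0, "ry": 0, "rz": 0, "grip": 36}, {"tx": 24, "ty": 15, "tz": 0, "rx": 0, "ry": 0, "rz": 0, "grip": 36}, {"tx": 0, "ty": 0, "tz": 0, "rx": 0, "ry": 0, "rz": 0, "grip": 36}])

```text
time_s: 18.18
eef_pos: [0.4888, -0.0321, 0.3602]
eef_rot: [2.347, -2.085, 0.003]
wrist_force: [-1.0, -0.1, -0.1]
finger_gap: 0.0361
```

```bash
python3 -c "
from h import *
st(); im,d=save('wrist','w7.png')
P=cloud('wrist',d); q=P[(np.hypot(P[:,0]-490,P[:,1]+30)<45)&(P[:,2]>114)&(P[:,2]<130)]
rc=cv2.minAreaRect(q[:,:2].astype(np.float32)); print(len(q),rc)
a=np.radians(7); print('pull along',rc[0][1]*np.cos(a)-rc[0][0]*np.sin(a),'across',rc[0][0]*np.cos(a)+rc[0][1]*np.sin(a))
gap('top','t7'); st()"
```

```text
t 18.18 tcp [488.8 -32.1 360.2] toolx ang -83.23 tilt z [-0.    -0.003 -1.   ] F bx,by,z -1.03 0.04 -0.12 gap 36.1 along -91.4 across 481.29
1888 ((493.3651428222656, -28.96080780029297), (63.47206497192383, 15.683422088623047), 6.2532639503479)
pull along -88.87102434534108 across 486.15823923110656
top blk 15 y pct [-310.3 -309.    22.    29.6   31.9] x 585.0 677.0 z 134.7
t 18.28 tcp [490.  -29.5 360.1] toolx ang -83.12 tilt z [ 0. -0. -1.] F bx,by,z 0.21 0.44 0.12 gap 36.0 along -89.02 across 482.79
```

View pics/w7.png

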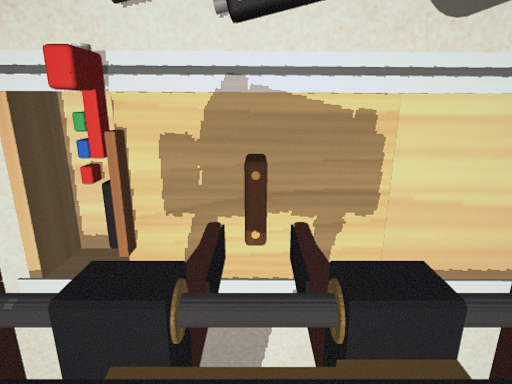

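Request:
drive_tool(targets=[{"tx": 0, "ty": -1, "tz": 20, "rx": 0, "ry": 0, "rz": 0, "grip": 36}, {"tx": 0, "ty": 0, "tz": 20, "rx": 0, "ry": 0, "rz": 0, "grip": 36}, {"tx": 0, "ty": 0, "tz": 20, "rx": 0, "ry": 0, "rz": 0, "grip": 36}, {"tx": 0, "ty": 0, "tz": 20, "rx": 0, "ry": 0, "rz": 0, "grip": 36}, {"tx": 0, "ty": 0, "tz": 2, "rx": 0, "ry": 0, "rz": 0, "grip": 36}, {"tx": 0, "ty": 0, "tz": 0, "rx": 0, "ry": 0, "rz": 0, "grip": 28}, {"tx": 0, "ty": 0, "tz": 0, "rx": 0, "ry": 0, "rz": 0, "grip": 28}, {"tx": 0, "ty": 0, "tz": 0, "rx": 0, "ry": 0, "rz": 0, "grip": 28}])

```text
time_s: 18.95
eef_pos: [0.4918, -0.0285, 0.2797]
eef_rot: [-2.353, 2.08, -0.003]
wrist_force: [0.7, 0.1, -0.3]
finger_gap: 0.028
```

```bash
python3 -c "
from h import *
st()"
```

```text
t 18.95 tcp [491.8 -28.5 279.7] toolx ang -82.96 tilt z [ 0.002 -0.    -1.   ] F bx,by,z 0.73 -0.01 -0.3 gap 28.0 along -88.23 across 484.67
```

Request:
drive_tool(targets=[{"tx": 2, "ty": 0, "tz": 0, "rx": 0, "ry": 0, "rz": 0, "grip": 28}, {"tx": 2, "ty": 0, "tz": 0, "rx": 0, "ry": 0, "rz": 0, "grip": 28}, {"tx": 1.5, "ty": 0, "tz": 0, "rx": 0, "ry": 0, "rz": 0, "grip": 28}, {"tx": 1.5, "ty": 0, "tz": 0, "rx": 0, "ry": 0, "rz": 0, "grip": 28}, {"tx": 2, "ty": 0, "tz": 0, "rx": 0, "ry": 0, "rz": 0, "grip": 28}, {"tx": 2, "ty": 0, "tz": 0, "rx": 0, "ry": 0, "rz": 0, "grip": 28}, {"tx": 2, "ty": 0, "tz": 0, "rx": 0, "ry": 0, "rz": 0, "grip": 28}, {"tx": 2, "ty": 0, "tz": 0, "rx": 0, "ry": 0, "rz": 0, "grip": 28}, {"tx": 2, "ty": 0, "tz": 0, "rx": 0, "ry": 0, "rz": 0, "grip": 28}, {"tx": 2, "ty": 0, "tz": 0, "rx": 0, "ry": 0, "rz": 0, "grip": 28}, {"tx": 2, "ty": 0, "tz": 0, "rx": 0, "ry": 0, "rz": 0, "grip": 28}, {"tx": 2, "ty": 0, "tz": 0, "rx": 0, "ry": 0, "rz": 0, "grip": 28}])

```text
time_s: 19.95
eef_pos: [0.4941, -0.0518, 0.2782]
eef_rot: [-2.353, 2.081, -0.0]
wrist_force: [-1.6, 4.5, 4.0]
finger_gap: 0.0281
```

```bash
python3 -c "
from h import *
st(); gap('top','t8'); gap('scene','s8'); st()
print(lm('scene','lid_edge'),lm('scene','stop_face'))"
```

```text
t 19.95 tcp [494.1 -51.8 278.2] toolx ang -82.99 tilt z [ 0.  0. -1.] F bx,by,z -1.05 4.71 4.0 gap 28.1 along -111.64 across 484.08
top blk 6 y pct [-310.9 -310.1 -308.5 -136.    17.5] x 587.0 677.0 z 138.1
scene lug 47 y pct [17.2 20.2 23.4 27.1 28.6] x 512.0 559.0 z 109.6
scene cleat 106 y pct [-7.4 -5.7 -1.5 18.2 20.2] x 460.0 539.0 z 105.5
scene blk 57 y pct [-312.8 -309.1   24.3   32.9   36.5] x 560.0 673.0 z 134.0
t 20.05 tcp [494.1 -52.1 278.1] toolx ang -83.01 tilt z [ 0. -0. -1.] F bx,by,z -0.11 2.53 1.25 gap 28.1 along -111.89 across 484.12
[([515.1, 64.3, 101.5], 0.91)] [([513.8, 79.6, 100.4], 0.61)]
```

Request:
drive_tool(targets=[{"tx": 0.8, "ty": 0, "tz": 0, "rx": 0, "ry": 0, "rz": 0, "grip": 28}, {"tx": 0.8, "ty": 0, "tz": 0, "rx": 0, "ry": 0, "rz": 0, "grip": 28}, {"tx": 0, "ty": 0, "tz": 0, "rx": 0, "ry": 0, "rz": 0, "grip": 28}])

```text
time_s: 20.4
eef_pos: [0.4943, -0.0533, 0.2778]
eef_rot: [-2.353, 2.081, 0.0]
wrist_force: [0.3, 4.7, 2.7]
finger_gap: 0.0281
```

```bash
python3 -c "
from h import *
st()"
```

```text
t 20.4 tcp [494.3 -53.3 277.8] toolx ang -82.99 tilt z [ 0.  0. -1.] F bx,by,z 0.89 4.64 2.73 gap 28.1 along -113.11 across 484.15
```

Request:
drive_tool(targets=[{"tx": -3, "ty": 0, "tz": 0, "rx": 0, "ry": 0, "rz": 0, "grip": 28}, {"tx": -3, "ty": 0, "tz": 0, "rx": 0, "ry": 0, "rz": 0, "grip": 28}, {"tx": 0, "ty": 0, "tz": 0, "rx": 0, "ry": 0, "rz": 0, "grip": 28}, {"tx": 0, "ty": 0, "tz": -15, "rx": 0, "ry": 0, "rz": 0, "grip": 28}, {"tx": 0, "ty": 0, "tz": -25, "rx": 0, "ry": 0, "rz": 0, "grip": 28}, {"tx": 0, "ty": 0, "tz": -30, "rx": 0, "ry": 0, "rz": 0, "grip": 28}, {"tx": 0, "ty": 0, "tz": -30, "rx": 0, "ry": 0, "rz": 0, "grip": 28}, {"tx": 25, "ty": 10, "tz": 0, "rx": 0, "ry": 0, "rz": 0, "grip": 28}, {"tx": 25, "ty": 10, "tz": 0, "rx": 0, "ry": 0, "rz": 0, "grip": 28}, {"tx": 25, "ty": 10, "tz": 0, "rx": 0, "ry": 0, "rz": 0, "grip": 28}, {"tx": 25, "ty": 10, "tz": 0, "rx": 0, "ry": 0, "rz": 0, "grip": 28}, {"tx": 0, "ty": 0, "tz": 0, "rx": 0, "ry": 0, "rz": 0, "grip": 28}])

```text
time_s: 21.4
eef_pos: [0.465, -0.1548, 0.3776]
eef_rot: [2.347, -2.085, 0.001]
wrist_force: [0.5, -0.4, -0.4]
finger_gap: 0.0279
```

```bash
python3 -c "
from h import *
st(); gap('top','t9'); print(lm('top','lid_edge'),lm('top','stop_face')); gap('scene','s9'); st()
print(lm('scene','lid_edge'),lm('scene','stop_face'))
a=cv2.imread('pics/t9.png')[170:290,120:280]; b=cv2.imread('pics/s9.png')[100:220,200:360]
cv2.imwrite('pics/f9.png',cv2.resize(np.hstack([a,b]),None,fx=2.5,fy=2.5,interpolation=cv2.INTER_CUBIC))"
```

```text
t 21.4 tcp [ 465.  -154.8  377.6] toolx ang -83.24 tilt z [-0.001 -0.003 -1.   ] F bx,by,z 0.49 -0.47 -0.41 gap 27.9 along -210.37 across 442.67
top lug 82 y pct [19.5 20.5 24.  27.5 28.8] x 518.0 560.0 z 109.8
top cleat 192 y pct [-5.5 -4.8 -1.4  2.4 19.8] x 440.0 540.0 z 105.7
top blk 87 y pct [-309.3   21.    27.3   33.7   35.7] x 565.0 677.0 z 134.4
[([522.7, 65.5, 101.5], 0.89)] [([519.7, 84.3, 96.5], 0.52), ([495.0, -49.1, 106.0], 0.29)]
scene lug 49 y pct [17.5 19.1 23.2 26.8 28.8] x 512.0 559.0 z 110.1
scene cleat 129 y pct [-7.7 -6.4 -2.2 18.  19.6] x 441.0 538.0 z 105.3
scene blk 57 y pct [-311.8 -308.6   24.    33.1   37.1] x 561.0 673.0 z 134.4
t 21.6 tcp [ 466.2 -151.   377.8] toolx ang -82.98 tilt z [-0.  0. -1.] F bx,by,z -0.0 -0.19 -0.1 gap 28.0 along -206.7 across 444.29
[([518.3, 63.0, 100.0], 0.61)] [([515.5, 78.0, 103.0], 0.74), ([589.5, -389.7, 0.6], 0.23)]
```

View pics/f9.png

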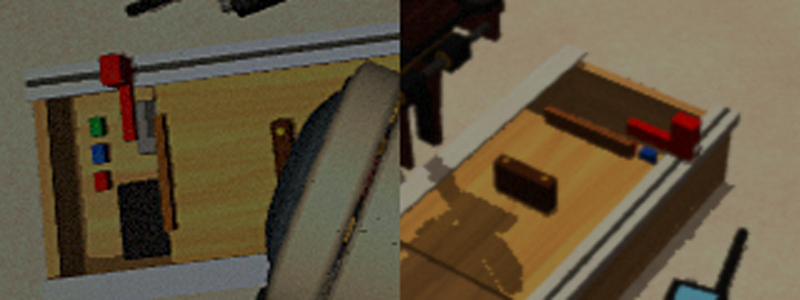

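```bash
python3 -c "
from rig import *
print(close_job())"
```

```text
the job is handed in; nothing more can be done
None
```

I bound the lid, ran the stop back to it, and drew the lid back about 17 mm. I handed the job in at about 21.6 s, with the robot clear of everything.

- **Binding the lid:** I slid it towards the stop with an open finger behind the pull. It ran free at about 4 to 5.5 N. It bound with its leading edge roughly 130 mm past the box's middle, and I left it there after a firm push of about 10.4 N. The highest reading was 11.3 N.
- **Setting the stop:** I pushed it back with closed fingers until the force rose from about 1.5 N to about 4 N and stayed there. The top camera measured a gap of about 0.5 mm, which is within its noise. The lid's cleat moved no more than the measurement noise.
- **Drawing the lid back:** The arm's travel gives a gap of about 17.3 mm, and the lid was sliding free at about 4.6 N. I then backed off and lifted away.

**Last checks:** The gap came out at about 16.4 mm from the top camera's depth. The scene camera's depth was less clean and gave about the same. The landmark network disagreed more, at about 15 mm in the scene view and 19 mm in the top view, but both are still within 15 to 20 mm. The stop had not moved measurably. I never touched the radio, mug or microphone with the gripper, but I did not re-measure their positions at the end.

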